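Load the press die discs into their slotted rack

ROBOT

A 6-joint arm with a two-finger parallel gripper is mounted at the origin on the work surface. World frame = base frame: x ahead of the robot, y to its left, z up, the work surface at z = 0. Lengths are in mm, angles in degrees, forces in N, time in s.
With the tool pointing down it reaches from about 200 to 875 mm from the base axis. Payload 3.4 kg.
Tool frame: the origin (TCP) lies at the very end of the fingers, on their centre line; the grasp point (between the pads) lies 19 mm behind it; z points along the fingers, y is the line along which they close (so a half turn about z gives the same grasp; the last joint's range is limited). The gripper opens to 94 mm and grips with 3 to 60 N. Pads are 16 mm wide; open, the fingers measure 119 mm over their backs; the gripper's body (75 mm by 177 mm) begins 78 mm behind the grasp point.
Start: joints at [67.093, 15.808, 86.224, -0, 77.962, -6.933], TCP at [158.258, 552.829, 205.493] pointing down, gripper open.
Joint ranges: [-165.64, 165.64], [-43.16, 119.46], [12.63, 154.43], [-67.54, 247.53], [6.08, 155.33], [-154.97, 154.97]. Speed limits (degrees/s): [147.25, 147.25, 180, 180, 180, 180].

INTERFACE

Orientations are given as a 3x3 rotation matrix whose columns are the frame's x, y, z axes.
In Python, from cell import state, capture, camera_model, job_done gives the robot as it stands.
- The arm moves only by the shell command python3 -m inch 'ROWS' [FORCE]. ROWS is JSON, one flat list of numbers, 7 for each row, row after row: the turn, a rotation vector about the tool's x, y, z in degrees, then the shift along the tool's x, y, z in m, then the closure, from -1 (fully open) to 1 (shut), so that 0 is half open. A call has 1 to 12 rows; each row shifts and turns the commanded pose from where the row before left it, along the tool's axes as they then stand; what a row does not reach is not made up. A row lasts 1/10 s, in which the tool goes at most 50 mm and 8.59 degrees, less where a joint would pass 70% of its speed; a pose out of reach is approached as far as the arm can. A call is refused whole if a number of a shift passes 0.05 or a number of a turn 8.59, either way. A call with a gripper value outside its range is refused whole. The fingers move at their own pace and stop on an object; FORCE is the grip in N (left out, the last holds). Time passes only in rows, so rows that do not move let the fingers close. It gives the time, the measured TCP pose, the force, the opening and the grip force at its end, in the units of the state.
- state(): the state, without advancing time (a new reading comes with each control period).
- capture(name): name is "scene" or "top" or "wrist"; returns the picture (420x560x3 uint8, red, green, blue); there is no depth.
- camera_model(name): a dict with "mtx" (3x3 intrinsics, pixels), "dist" ([k1, k2, p1, p2, k3] as OpenCV has them; the pictures are not rectified), "R" (3x3) and "t" (3): a world point X has camera coordinates R X + t. Camera axes: x right, y down, z forward; pixel columns grow to the right and rows downward; lengths in mm; the calibration is good to about 2 mm. A picture is of the moment at which its call begins: read the wrist's pose just before it. camera_model takes no time and is no camera call; for the wrist camera it gives the pose at the moment of the call.
- job_done(): hands the job in; it is judged then, once.
The state is a dict: "t": time; "joint_positions": joint angles; "joint_velocities": joint speeds; "joint_torque": joint torques, N m; "tcp_pos": TCP position; "eef_rot": TCP orientation; "contact_force": force on the tool from outside, world axes, zero at the start; "torque": the same for the moment, N m; "finger_gap": finger opening in mm; "grip_force": force on a finger pad.
Only numpy, scipy, OpenCV 4.12 (cv2) and the standard library are available. Lean on these libraries where they do the work, as an engineer would, in place of code of your own. Each camera call takes 0.05 s, during which the arm holds its last target. There are 200 camera calls.

TASK

Put the two loose die discs away in the slotted rack: first slide the thick orange disc into the tall bottom slot, then the thin blue disc into the middle slot. Each has to be let go part-way in and then pushed from behind, gently, until it stops firmly against its hidden end stop; leave the rack's grey disc and the other things on the bench alone.

Things in the scene. Friction and masses are not known exactly. Their poses are not given: they have to be found in the camera images.
- rack: Disc rack, fixed; its place, height (0 to 30 mm above lowest) and yaw vary. Origin: on its centre line, in the plane of the front ends of its shelves. x points INTO the rack (insertion), y across, z up. Three slots, shelves 6 mm thick. Floors: bottom slot z 34 mm (16 mm high, orange edge), middle z 56 (10 high, blue edge), top z 72 (10 high, holds the grey disc). Rack top z 88 mm.
- slot_bottom (a point): Middle of the front edge of the bottom slot's floor (top face of the orange-edged shelf); axes as the rack's. Up to 22 mm inwards the shelves are tongues only 48 mm wide, with nothing beside them or below the lowest, so fingers holding a disc by its left and right rim can straddle them. A disc whose centre is 3 mm or more past the edge rests stably when let go.
- slot_middle (a point): Middle of the front edge of the middle slot's floor (top face of the blue-edged shelf); axes as the rack's. Tongues as for the bottom slot.
- cheeks (a point): On the rack's centre line, at the top, in the plane of the front ends of its two clear side cheeks: 22 mm inwards of the shelves' front ends. The cheeks run from here to the back at 35.5 to 42.5 mm either side of the centre line, over all slots, and guide the disc; fingers beside a disc cannot pass them. The 100 mm wide grey plinth below the bottom slot begins here too.
- home (a point): On the rack's centre line, at the top, 24 mm inwards of the shelves' front ends. End stops, set separately and unseen, stop a disc's centre within 4 mm of this point along rack x; its rear rim then sticks out 5 to 13 mm in front of the shelves and can be pushed there. Sliding takes under 1.5 N, the stop is hard: press it with over 4 N for a moment (5 to 10 is good); 40 N does damage.
- thick_disc: Loose orange plastic disc, 66 mm in diameter, 12 mm thick, about 90 g. Origin at the centre of its underside, z up. At the start it lies flat on a small round stand, 24 mm above the bench, overhanging the stand (at most 52 mm in diameter) all round.
- thin_disc: Loose blue plastic disc, 66 mm in diameter, 6 mm thick, about 50 g. Origin at the centre of its underside, z up. At the start it lies flat on another such stand, 24 mm above the bench.
- stored_disc: Grey disc, 66 mm in diameter, 6 mm thick, already deep in the rack's top slot (its rim at most 3 mm in front of the shelves). Origin at the centre of its underside. Leave it there.
- scissors: Loose scissors with orange handles, about 210 mm long and 12 mm high, lying on the mat; origin on the bench under the pivot. Bystander.
- bowl_a: Loose steel footed bowl, 104 mm in diameter, 54 mm high; origin under its foot. Bystander.
- bowl_b: A second such bowl. Bystander.
- pliers: Loose pliers with blue handles, about 170 mm long, 16 mm high; origin on the bench under the pivot. Bystander.
There are look-alikes about, which are no part of the job. Of the things shaped like the thick_disc, the orange one is meant.

How it is judged (in metres and radians):
On the way, in this order (a step that is already met when the one before it is completed fails the run):
1. the thick orange disc is in the bottom slot and is pressed against its end stop (over 4 N) (x of thick_disc in the frame of rack above 0.0185 m and distance between thick_disc and slot_bottom below 0.031 m and contact force between thick_disc and rack above 4 N), for 0.02 s.
2. the thin blue disc is in the middle slot and is pressed against its end stop (over 4 N) (x of thin_disc in the frame of rack above 0.0185 m and distance between thin_disc and slot_middle below 0.031 m and contact force between thin_disc and rack above 4 N), for 0.02 s.
At the end, for the whole second after the job is handed in: The thick orange disc lies flat (within 0.06 rad) and at rest on the floor of the bottom slot and the thin blue disc likewise in the middle slot, each pushed home: its centre at least 17 mm inside the front ends of the shelves and within 31 mm of the middle of its slot's front edge (x of each of thick_disc, thin_disc in the frame of rack above 0.017 m and z of thick_disc in the frame of rack between 0.032 and 0.037 m and distance between thick_disc and slot_bottom below 0.031 m and angle between each of thick_disc, thin_disc's own z axis and vertical below 0.06 rad and linear speed of each of thick_disc, thin_disc below 0.01 m/s and z of thin_disc in the frame of rack between 0.054 and 0.059 m and distance between thin_disc and slot_middle below 0.031 m); the robot touches nothing.
It fails at once if a disc is pressed against its end stop with more than 40 N ((x of thick_disc in the frame of rack above 0.0185 m and contact force between thick_disc and rack above 40 N) or (x of thin_disc in the frame of rack above 0.0185 m and contact force between thin_disc and rack above 40 N)).
It fails at once if the grey disc in the top slot is moved more than 10 mm (distance of stored_disc from where it was at the start of the episode above 0.01 m).
It fails at once if scissors, a bowl or the pliers are moved more than 30 mm (distance of any of scissors, bowl_a, bowl_b, pliers from where it was at the start of the episode above 0.03 m).
It also fails if it takes over 72 s, if anything falls off the work surface, if the arm or the gripper's body presses on something with over 40 N, if the wrist force passes 120 N, or if a joint passes its speed limit or range.

## Working session

There is one attempt and no reset: what is moved stays moved. The work goes in short steps, Python scripts to look and compute and a shell command to move; the robot and the scene stay as the last step left them, time stands still between calls to the robot, and variables do not carry over. Pictures are saved under pics/ and viewed, at most 14 in all, crops included, and the job is handed in when it is done.

```bash
mkdir -p pics; ls; cat > h.py <<'E'
import numpy as np, cv2
from cell import state, capture, camera_model, job_done
def ray(m,uv):
    p=cv2.undistortPoints(np.array(uv,float).reshape(-1,1,2),np.array(m["mtx"]),np.array(m["dist"])).reshape(-1,2)
    R=np.array(m["R"]);t=np.array(m["t"])
    d=np.c_[p,np.ones(len(p))]@R
    return -R.T@t,d
def onz(m,uv,z):
    c,d=ray(m,uv); return c+d*((z-c[2])/d[:,2])[:,None]
def proj(m,X):
    return cv2.projectPoints(np.array(X,float).reshape(-1,3),cv2.Rodrigues(np.array(m["R"]))[0],np.array(m["t"],float),np.array(m["mtx"]),np.array(m["dist"]))[0].reshape(-1,2)
def save(n,im): cv2.imwrite(f"pics/{n}.png",im[:,:,::-1])
E
python3 - <<'E'
from h import *
for n in("scene","top"):
    im=capture(n); save(n,im); np.save(n+".npy",im)
    m=camera_model(n); R=np.array(m["R"]);print(n,-R.T@np.array(m["t"]),R[2])
print(state()["eef_rot"])
E
```

```text
pics
scene [1064.70885508 -437.80533962  738.46100272] [-0.50970838  0.47239643 -0.71905423]
top [ 443.1863895   -25.11298243 1221.84786017] [ 0.10186691  0.01711571 -0.99465079]
[[-9.61394798e-01  2.75172129e-01 -5.85101517e-04]
 [ 2.75172710e-01  9.61393640e-01 -1.49926141e-03]
 [ 1.49957922e-04 -1.60238609e-03 -9.99998705e-01]]
```

View pics/scene.png

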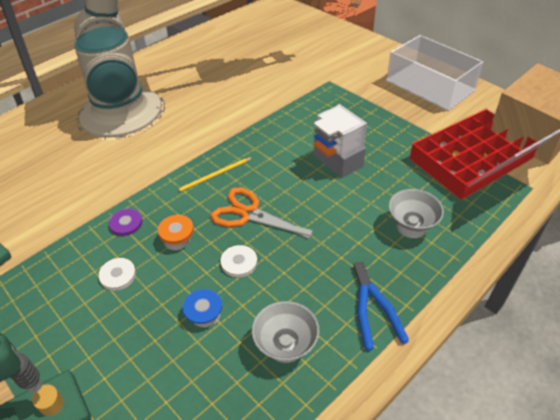

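View pics/top.png

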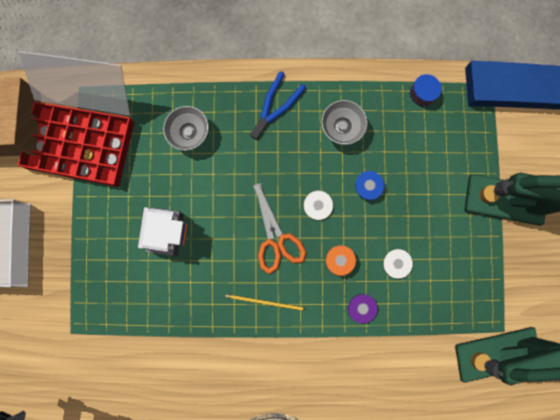

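Candidates in the top picture:
- **Orange:** the disc at (341,261). The scissors handles at (270,256) and (291,248) are not discs.
- **Blue:** the disc on a stand at (370,185). The can-like thing at (427,90) is rejected because it is not a thin disc on a stand. The pliers are rejected too.
- **Other look-alikes:** white (318,205) and (398,264), purple (363,308).

The rack is at (162,230), with its slots opening to image right (about −y). I choose orange (341,261) and blue (370,185), and will check both in one crop while measuring.

```bash
python3 - <<'E'
from h import *
T=np.load("top.npy");S=np.load("scene.npy")
def blob(im,lo,hi,near):
    hsv=cv2.cvtColor(im,cv2.COLOR_RGB2HSV)
    mk=cv2.inRange(hsv,lo,hi); cs,_=cv2.findContours(mk,cv2.RETR_EXTERNAL,cv2.CHAIN_APPROX_NONE)
    c=min((c for c in cs if cv2.contourArea(c)>100),key=lambda c:np.hypot(*(c.reshape(-1,2).mean(0)-near)))
    return cv2.fitEllipse(cv2.convexHull(c)),cv2.contourArea(c)
OR=((5,150,120),(16,255,255));BL=((105,150,80),(122,255,255))
mt,ms=camera_model("top"),camera_model("scene")
for nm,cr,nt,ns,z in(("orange",OR,(341,261),(175,230),36),("blue",BL,(370,185),(202,308),30)):
    et,at=blob(T,*cr,nt);es,as_=blob(S,*cr,ns)
    print(nm,et,at,onz(mt,et[0],z).round(1),es,onz(ms,es[0],z).round(1))
    c1,d1=ray(mt,et[0]);c2,d2=ray(ms,es[0]);d1=d1[0];d2=d2[0]
    s=np.linalg.lstsq(np.c_[d1,-d2],c2-c1,rcond=None)[0];print((c1+s[0]*d1).round(1),(c2+s[1]*d2).round(1))
print("rack top corner-ish",onz(mt,[[143,210],[141,250],[183,215],[183,250]],100).round(0))
a=cv2.resize(S[95:185,300:380],None,fx=5,fy=6,interpolation=cv2.INTER_CUBIC)[:,:400]
b=cv2.resize(T[170:280,310:390],(400,540),interpolation=cv2.INTER_CUBIC)
save("crop1",np.hstack([a,b]))
E
```

```text
orange ((340.45208740234375, 260.20086669921875), (29.71479034423828, 29.854446411132812), 129.23358154296875) 668.0 [[ 463.7 -147.    36. ]] ((175.3067169189453, 229.12815856933594), (28.646127700805664, 35.553653717041016), 76.34120178222656) [[ 468.2 -152.9   36. ]]
[ 463.8 -147.7   28.9] [ 462.4 -150.1   29.2]
blue ((369.3653259277344, 185.1774444580078), (28.515321731567383, 29.1874942779541), 137.57321166992188) 624.5 [[ 632.  -215.8   30. ]] ((201.84413146972656, 305.9075927734375), (32.94430923461914, 39.740325927734375), 71.84963989257812) [[ 634.4 -220.6   30. ]]
[ 632.8 -216.6   24.8] [ 631.3 -219.    24.9]
rack top corner-ish [[571. 279. 100.]
 [485. 282. 100.]
 [559. 191. 100.]
 [485. 191. 100.]]
```

View pics/crop1.png

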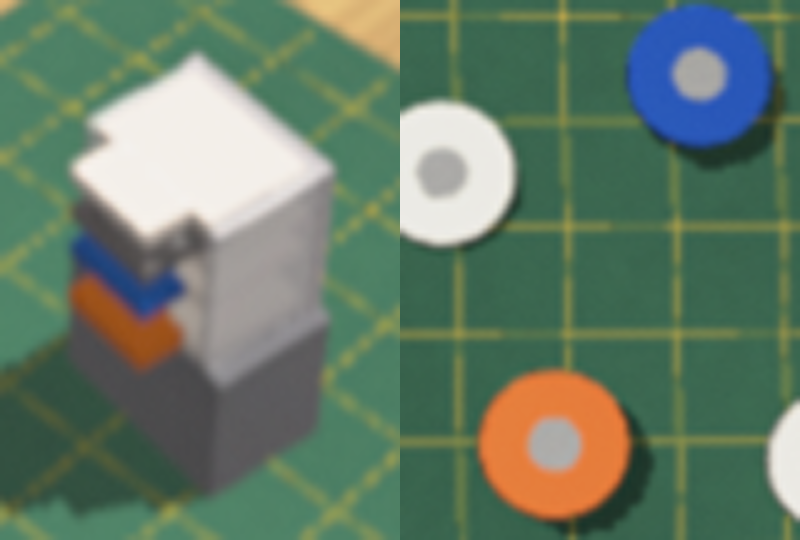

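The crop confirms a plain orange disc and a plain blue disc, each on a stand. In the rack the orange edge is at the bottom, blue above it and grey on top, and it opens toward −y. First I turn the tool so its closing axis lies along world x.

```bash
python3 -m inch '[0,0,8.22,0,0,0,-1, 0,0,8.22,0,0,0,-1, 0,0,8.22,0,0,0,-1, 0,0,8.22,0,0,0,-1, 0,0,8.22,0,0,0,-1, 0,0,8.22,0,0,0,-1, 0,0,8.22,0,0,0,-1, 0,0,8.22,0,0,0,-1, 0,0,8.22,0,0,0,-1, 0,0,0,-0.04,0.04,0,-1, 0,0,0,-0.04,0.04,0,-1, 0,0,0,-0.04,0.04,0,-1]' && python3 - <<'E'
from h import *
s=state();print(np.array(s["eef_rot"]).round(3),s["tcp_pos"],s["joint_positions"])
m=camera_model("wrist");R=np.array(m["R"]);print(-R.T@np.array(m["t"]),R.round(3),m["mtx"])
E
```

```text
t: 1.3
tcp_pos: [264.9, 445.6, 205.0]
eef_rot: [[-0.003, 1.0, -0.0], [1.0, 0.003, -0.001], [-0.001, -0.0, -1.0]]
contact_force: [0.4, -1.0, 0.4]
finger_gap: 93.9
grip_force: 0.0
[[-0.003  1.    -0.   ]
 [ 1.     0.003 -0.001]
 [-0.001 -0.    -1.   ]] [264.89117642 445.58438661 204.98428848] [ 5.15856645e+01  1.09572050e+01  9.29296752e+01 -1.37866343e-02
  7.61520783e+01  5.14413220e+01]
[265.8901944  517.99452818 383.86877629] [[ 1.     0.003 -0.   ]
 [ 0.003 -0.968  0.249]
 [ 0.001 -0.249 -0.968]] [[293.54098155   0.         279.5981317 ]
 [  0.         293.54098155 207.55950739]
 [  0.           0.           1.        ]]
```

```bash
python3 -m inch '[0,0,0,-0.042,0.026,0,-1, 0,0,0,-0.042,0.026,0,-1, 0,0,0,-0.042,0.026,0,-1, 0,0,0,-0.042,0.026,0,-1, 0,0,0,-0.042,0.026,0,-1, 0,0,0,-0.042,0.026,0,-1, 0,0,0,-0.042,0.026,0,-1, 0,0,0,-0.042,0.026,0,-1, 0,0,0,-0.042,0.026,0,-1, 0,0,0,-0.042,0.026,0,-1]' && python3 -m inch '[0,0,0,0,0,0.03,-1, 0,0,0,0,0,0.03,-1, 0,0,0,0,0,0.03,-1, 0,8,0,0,0,0,-1, 0,8,0,0,0,0,-1, 0,8,0,0,0,0,-1, 0,8,0,0,0,0,-1, 0,8,0,0,0,0,-1, 0,0,0,0,0,0,-1, 0,0,0,0,0,0,-1]' && python3 - <<'E'
from h import *
import pickle
m=camera_model("wrist");im=capture("wrist");save("w1",im);pickle.dump((m,im),open("w1.pkl","wb"))
R=np.array(m["R"]);print(-R.T@np.array(m["t"]))
E
```

```text
t: 2.3
tcp_pos: [525.2, 25.1, 205.2]
eef_rot: [[-0.0, 1.0, -0.0], [1.0, 0.0, 0.0], [0.0, -0.0, -1.0]]
contact_force: [1.3, 0.4, -0.5]
finger_gap: 93.9
grip_force: 0.0
t: 3.3
tcp_pos: [524.5, 26.5, 114.7]
eef_rot: [[0.002, 1.0, -0.001], [0.766, -0.001, 0.642], [0.642, -0.002, -0.766]]
contact_force: [0.1, 0.3, 0.4]
finger_gap: 93.9
grip_force: 0.0
[526.01029266 -33.12715528 298.08630555]
```

View pics/w1.png

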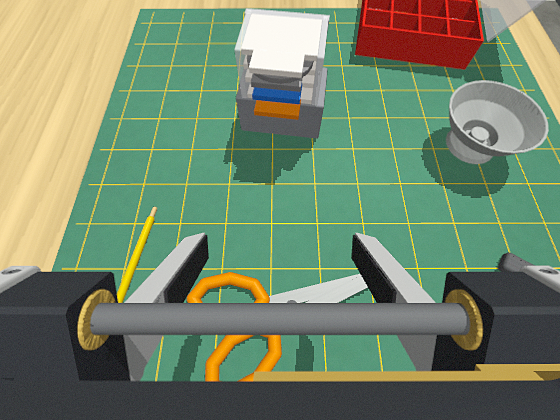

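The wrist view shows the rack front at (283,70). The orange edge is near (278,108) and the blue edge near (278,95). Next is a closer second view for stereo.

```bash
python3 -m inch '[0,8,0,0,0,0,-1, 0,8,0,0,0,0,-1, 0,0,0,0.021,0,0.045,-1, 0,0,0,0.021,0,0.045,-1, 0,0,0,0,0,0,-1, 0,0,0,0,0,0,-1]' && python3 - <<'E'
from h import *
import pickle
m2=camera_model("wrist");im2=capture("wrist");pickle.dump((m2,im2),open("w2.pkl","wb"))
m1,im1=pickle.load(open("w1.pkl","rb"))
R=np.array(m2["R"]);print(-R.T@np.array(m2["t"]))
OR=((3,120,60),(18,255,255));BL=((100,120,50),(125,255,255))
res={}
for k,(m,im) in enumerate(((m1,im1),(m2,im2))):
    hsv=cv2.cvtColor(im,cv2.COLOR_RGB2HSV)
    for nm,c in(("o",OR),("b",BL)):
        mk=cv2.inRange(hsv,*c); mk[:, :180]=0; mk[:,400:]=0; mk[260:]=0
        if k==0: mk[150:]=0
        cs,_=cv2.findContours(mk,cv2.RETR_EXTERNAL,cv2.CHAIN_APPROX_NONE)
        c=max(cs,key=cv2.contourArea);p=c.reshape(-1,2)
        print(k,nm,cv2.contourArea(c),cv2.boundingRect(c),cv2.approxPolyDP(c,2,True).reshape(-1,2).tolist())
crop=im2[20:320,120:440];save("w2",cv2.resize(crop,(640,600),interpolation=cv2.INTER_NEAREST))
E
```

```text
t: 3.95
tcp_pos: [523.8, 127.7, 100.7]
eef_rot: [[-0.004, 1.0, -0.004], [0.561, 0.006, 0.828], [0.828, 0.001, -0.561]]
contact_force: [-0.1, -0.9, -0.2]
finger_gap: 94.0
grip_force: 0.0
[525.33194065  19.90861497 260.63071408]
0 o 631.5 (254, 99, 47, 21) [[300, 99], [299, 104], [256, 100], [254, 114], [297, 119]]
0 b 526.0 (252, 87, 49, 17) [[253, 99], [299, 103], [300, 91], [254, 87]]
1 o 788.5 (250, 198, 55, 22) [[253, 198], [251, 213], [302, 219], [304, 203]]
1 b 662.5 (249, 184, 57, 19) [[249, 190], [249, 196], [301, 202], [305, 189], [253, 184]]
```

View pics/w2.png

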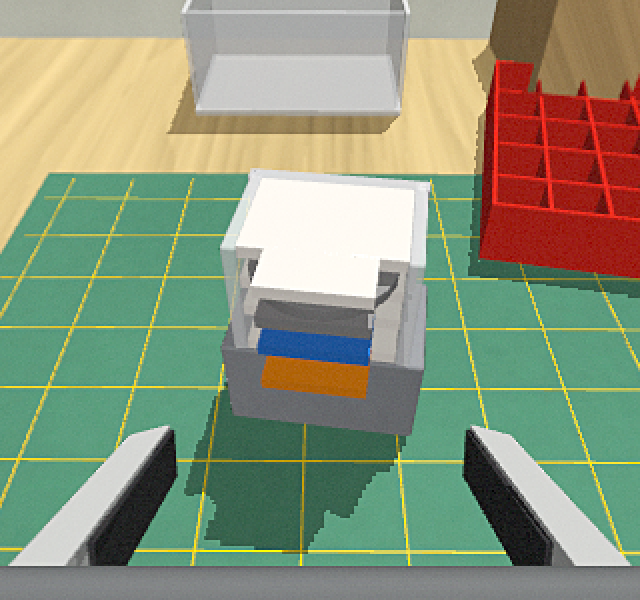

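Crop 2 shows the rack slightly yawed. The plinth's front bottom edge runs from about (236,227) to (325,237) in the full image and lies on the bench plane. I cast that edge onto z=0 to get the pose, then cast the shelf edges onto the rack's front plane to get the height.

```bash
cat > rk.py <<'E'
from h import *
import pickle
OR=((3,120,60),(18,255,255));BL=((100,120,50),(125,255,255))
def lastrow(mk,cols):
    return np.array([(c,np.nonzero(mk[:,c])[0].max()+.5) for c in cols if mk[:,c].any()],float)
def fit(p):
    k=np.ones(len(p),bool)
    for _ in range(4):
        a=np.polyfit(p[k,0],p[k,1],1);r=abs(np.polyval(a,p[:,0])-p[:,1]);k=r<1.2
    return a,k.sum()
E
python3 - <<'E'
from rk import *
for f,(r0,r1,c0,c1) in(("w1",(90,150,225,335)),("w2",(160,250,215,350))):
    m,im=pickle.load(open(f+".pkl","rb"))
    hsv=cv2.cvtColor(im,cv2.COLOR_RGB2HSV)
    box=np.zeros(im.shape[:2],np.uint8);box[r0:r1,c0:c1]=255
    g=cv2.inRange(hsv,(0,0,60),(180,50,255))&box
    n,lab,st,_=cv2.connectedComponentsWithStats(g);i=1+np.argmax(st[1:,4]);g=(lab==i).astype(np.uint8)
    x,y,w,h=st[i,:4];P=lastrow(g,range(x,x+w))
    a,k=fit(P[10:-10]); q=P[abs(np.polyval(a,P[:,0])-P[:,1])<1.5]
    ends=np.array([[q[0,0]-.5,0],[q[-1,0]+.5,0]]);ends[:,1]=np.polyval(a,ends[:,0])
    B=onz(m,ends,0);print(f,(x,y,w,h),ends.round(1),B.round(1),np.linalg.norm(B[1]-B[0]))
    yv=(B[0]-B[1])/np.linalg.norm(B[0]-B[1])   # towards smaller world x = rack +y ?
    xv=np.array([-yv[1],yv[0],0]); xv*=np.sign(xv[1])
    O=(B[0]+B[1])/2-22*xv; print("yaw",np.degrees(np.arctan2(xv[1],xv[0])),"O",O.round(1))
    for nm,c in(("o",OR),("b",BL)):
        mk=cv2.inRange(hsv,*c)&box; 
        if f=="w1": mk=cv2.inRange(hsv,*c);mk[150:]=0;mk[:80]=0;mk[:,:230]=0;mk[:,330:]=0
        cs,_=cv2.findContours(mk,cv2.RETR_EXTERNAL,cv2.CHAIN_APPROX_NONE);bb=cv2.boundingRect(max(cs,key=cv2.contourArea))
        p=lastrow(mk,range(bb[0],bb[0]+bb[2]));b,k=fit(p[4:-4])
        q=p[abs(np.polyval(b,p[:,0])-p[:,1])<1.3]; e=np.array([[q[0,0]-.5,0],[q[-1,0]+.5,0]]);e[:,1]=np.polyval(b,e[:,0])
        C,d=ray(m,e); s=((O-C)@xv)/(d@xv); X=C+d*s[:,None]
        print(nm,e.round(1).tolist(),"z",X[:,2].round(1),"ylat",((X-O)@yv).round(1),"h",(X[:,2].mean()-(28 if nm=="o" else 50)).round(1))
E
```

```text
w1 (np.int32(236), np.int32(90), np.int32(89), np.int32(48)) [[240.5 129.7]
 [317.5 138. ]] [[475.  221.1   0. ]
 [573.6 207.4   0. ]] 99.54013471997236
yaw 82.09223597859774 O [521.3 192.4   0. ]
o [[253.5, 114.7], [298.5, 119.4]] z [53.9 54. ] ylat [ 24.3 -24.9] h 25.9
b [[252.5, 98.9], [299.5, 103.9]] z [76.5 76.2] ylat [ 23.5 -24.7] h 26.3
w2 (np.int32(230), np.int32(160), np.int32(104), np.int32(78)) [[235.5 227.1]
 [325.5 237.9]] [[475.1 220.9   0. ]
 [574.4 206.8   0. ]] 100.33211429192453
yaw 81.9119549217859 O [521.7 192.1   0. ]
o [[250.5, 213.2], [302.5, 219.1]] z [54.1 54.1] ylat [ 24.2 -23.9] h 26.1
b [[248.5, 196.6], [303.5, 202.4]] z [76.2 76.5] ylat [ 24.4 -23.5] h 26.4
```

Rack pose: O = (521.5, 192.2), yaw 82.0°, h = 26.2. The measured widths (100, 48) and the 22 mm shelf spacing agree with what was given. I untilt, yaw by 8° and go over the orange disc.

```bash
python3 -m inch '[0,-8,0,0,0,-0.02,-1, 0,-8,0,0,0,-0.02,-1, 0,-8,0,0,0,-0.02,-1, 0,-8,0,0,0,-0.02,-1, 0,-8,0,0,0,-0.01,-1, 0,-8,0,0,0,-0.01,-1, 0,-8,0,0,0,0,-1, 0,0,8,0,0,0,-1, 0,0,0,-0.04,-0.01,0,-1, 0,0,0,-0.04,-0.01,0,-1, 0,0,0,-0.04,-0.005,0,-1, 0,0,0,0,0,0,-1]' && python3 - <<'E'
from h import *
s=state();R=np.array(s["eef_rot"]);print(R.round(4).tolist(),R.T@(np.array([464,-148,130])-s["tcp_pos"]))
E
```

```text
t: 5.2
tcp_pos: [482.9, -56.0, 177.1]
eef_rot: [[0.143, 0.99, 0.002], [0.99, -0.143, -0.003], [-0.003, 0.003, -1.0]]
contact_force: [-0.4, 0.2, 0.2]
finger_gap: 94.2
grip_force: 0.0
[[0.1433, 0.9897, 0.0025], [0.9897, -0.1433, -0.0033], [-0.0029, 0.0029, -1.0]] [-93.60376991  -5.63657402  47.35851265]
```

```bash
python3 -m inch '[0,0,0,-0.047,-0.003,0.023,-1, 0,0,0,-0.047,-0.003,0.023,-1, 0,0,-0.2,0,0,0,-1, 0,0,0,0,0,0,-1]' && cat > disc.py <<'E'
from h import *
import sys
def disc(name,ztop):
    lo,hi=dict(o=((5,150,120),(16,255,255)),b=((105,150,80),(122,255,255)))[name]
    m=camera_model("wrist");im=capture("wrist");save("d_"+name,im)
    mk=cv2.inRange(cv2.cvtColor(im,cv2.COLOR_RGB2HSV),lo,hi)
    cs,_=cv2.findContours(mk,cv2.RETR_EXTERNAL,cv2.CHAIN_APPROX_NONE)
    out=[]
    for c in cs:
        if cv2.contourArea(c)<800: continue
        P=onz(m,cv2.convexHull(c).reshape(-1,2),ztop)[:,:2]
        # circle through hull
        A=np.c_[2*P,np.ones(len(P))];q=np.linalg.lstsq(A,(P**2).sum(1),rcond=None)[0]
        r=np.sqrt(q[2]+q[:2]@q[:2]); out.append((q[:2],r)); print(name,q[:2].round(1),"r",r.round(1),"sd",np.std(np.linalg.norm(P-q[:2],axis=1)).round(2),cv2.boundingRect(c))
    return out
if __name__=="__main__":
    disc(sys.argv[1],float(sys.argv[2]));s=state();print(s["tcp_pos"],np.array(s["eef_rot"]).round(4).tolist())
E
python3 disc.py o 36
```

```text
t: 5.6
tcp_pos: [465.6, -140.3, 132.2]
eef_rot: [[0.138, 0.99, 0.001], [0.99, -0.138, 0.001], [0.001, 0.001, -1.0]]
contact_force: [0.3, 0.4, 0.2]
finger_gap: 94.4
grip_force: 0.0
[ 466.0888662  -139.66993746  132.5758251 ] [[0.136, 0.9907, 0.0019], [0.9907, -0.136, 0.0002], [0.0005, 0.0018, -1.0]]
```

View pics/d_o.png

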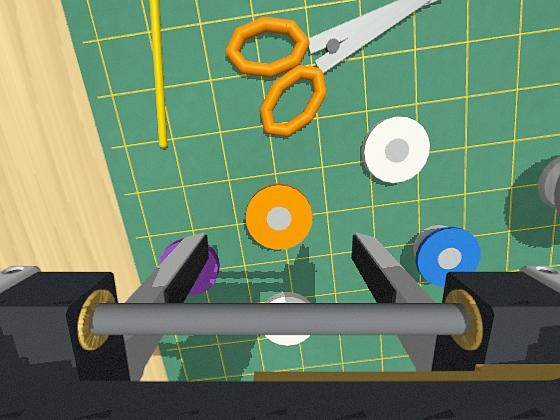

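The orange disc is at (279,217), with nothing under the finger paths (purple is at (190,265), outside them). The mask hue needs widening.

```bash
sed -i 's/(16,255,255)/(22,255,255)/; s/((105,150,80)/((98,150,80)/' disc.py; python3 - <<'E'
from disc import *
c=[o for o in disc("o",36) if 30<o[1]<36][0][0]; disc("b",30)
s=state();R=np.array(s["eef_rot"]);print((R.T@(np.array([*c,11])-s["tcp_pos"])).round(1), s["tcp_pos"])
E
```

```text
o [ 464.7 -148.1] r 32.9 sd 0.44 (245, 184, 67, 66)
o [476.6 -23.1] r 47.2 sd 1.83 (225, 18, 101, 119)
b [ 632.  -216.4] r 33.4 sd 0.47 (414, 228, 65, 60)
[ -9.2  -0.7 121.7] [ 466.33205808 -139.01878206  132.74167823]
```

```bash
python3 -m inch '[0,0,0,-0.009,-0.001,0,-1, 0,0,0,0,0,0.03,-1, 0,0,0,0,0,0.03,-1, 0,0,0,0,0,0.03,-1, 0,0,0,0,0,0.02,-1, 0,0,0,0,0,0.011,-1, 0,0,0,0,0,0,-1, 0,0,0,0,0,0,-1]' && python3 -m inch '[0,0,0,0,0,0,1, 0,0,0,0,0,0,1, 0,0,0,0,0,0,1, 0,0,0,0,0,0,1, 0,0,0,0,0,0,1, 0,0,0,0,0,0,1, 0,0,0,0,0,0,1, 0,0,0,0,0,0,1]' 15
```

```text
t: 6.55
tcp_pos: [463.9, -148.9, 11.3]
eef_rot: [[0.134, 0.991, 0.001], [0.991, -0.134, -0.001], [-0.0, 0.001, -1.0]]
contact_force: [-0.2, 0.8, 0.1]
finger_gap: 94.0
grip_force: 0.0
t: 7.35
tcp_pos: [463.3, -148.9, 11.0]
eef_rot: [[0.135, 0.991, 0.001], [0.991, -0.135, -0.0], [-0.0, 0.001, -1.0]]
contact_force: [0.3, 0.2, 6.2]
finger_gap: 64.6
grip_force: 15.0
```

```bash
python3 -m inch '[0,0,0,0,0,-0.01,1, 0,0,0,0,0,-0.03,1, 0,0,0,0,0,-0.04,1, 0,0,0,0,0,-0.04,1, 0,0,0,0,0,0,1, 0,0,0,0,0,0,1]' && python3 - <<'E'
from h import *
s=state();im=capture("wrist");np.save("held.npy",im);save("held",im[150:380,120:440]);print(s["tcp_pos"],s["finger_gap"],s["contact_force"])
m=camera_model("wrist");R=np.array(s["eef_rot"]);
for z in(-19-6,-19+6):
  p=np.array(s["tcp_pos"])+R@np.array([0,0,z]);print(proj(m,p))
E
```

```text
t: 7.95
tcp_pos: [463.2, -148.8, 131.4]
eef_rot: [[0.135, 0.991, 0.002], [0.991, -0.135, -0.001], [-0.0, 0.002, -1.0]]
contact_force: [-0.4, 0.3, -0.9]
finger_gap: 64.5
grip_force: 15.0
[ 463.23367378 -148.80792326  131.39709528] 64.47158628539921 [-0.37524976  0.28971286 -0.88235798]
[[279.29105966 265.0209877 ]]
[[279.36669242 256.35171788]]
```

View pics/held.png

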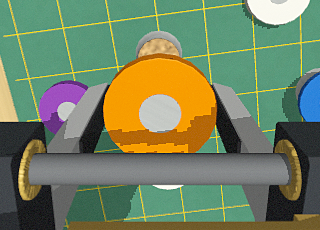

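The orange disc is held centred (centre at full-image (280,263), predicted (279,265)). Next I go to the pre-insertion point, rack x = −60 mm.

```bash
cat > rel.py <<'E'
from h import *
import sys
a=np.radians(82.0);O=np.array([521.5,192.2,26.2]);RR=np.array([[np.cos(a),-np.sin(a),0],[np.sin(a),np.cos(a),0],[0,0,1]])
def rel(x,y,z):
    s=state();R=np.array(s["eef_rot"]);p=np.array(s["tcp_pos"])
    T=O+RR@np.array([x,y,z]);print("tcp in rack",(RR.T@(p-O)).round(1),"shift",(R.T@(T-p)).round(1),"yaw",np.degrees(np.arctan2(R[1,0],R[0,0])).round(2),"F rack",(RR.T@s["contact_force"]).round(1),"gap",round(s["finger_gap"],1))
if __name__=="__main__": rel(*map(float,sys.argv[1:4]))
E
python3 rel.py -60 0 23
```

```text
tcp in rack [-345.5   11.3  103.9] shift [285.4  12.6  81.1] yaw 82.24 F rack [ 0.2  0.9 -1.5] gap 64.7
```

```bash
python3 -m inch '[0,0,0,0.045,0.002,0,1, 0,0,0,0.045,0.002,0,1, 0,0,0,0.045,0.002,0,1, 0,0,0,0.045,0.002,0,1, 0,0,0,0.045,0.002,0,1, 0,0,0,0.045,0.002,0,1, 0,0,0.2,0.015,0.001,0.04,1, 0,0,0,0,0,0.041,1, 0,0,0,0,0,0,1, 0,0,0,0,0,0,1]' && python3 rel.py 7 0 23
```

```text
t: 9.0
tcp_pos: [512.8, 131.6, 48.3]
eef_rot: [[0.138, 0.99, -0.005], [0.99, -0.138, -0.001], [-0.001, -0.005, -1.0]]
contact_force: [1.0, -0.4, 0.7]
finger_gap: 64.6
grip_force: 15.0
tcp in rack [-61.2   0.1  22.1] shift [68.2  0.2 -1. ] yaw 82.05 F rack [-0.3 -1.1  0.7] gap 64.6
```

```bash
python3 -m inch '[0,0,0,0.01,0,-0.001,1, 0,0,0,0.01,0,0,1, 0,0,0,0.01,0,0,1, 0,0,0,0.005,0,0,1, 0,0,0,0.005,0,0,1, 0,0,0,0,0,0,1]' && python3 rel.py 7 0 23 && python3 - <<'E'
from h import *
im=capture("scene");w=capture("wrist")
a=cv2.resize(im[95:195,290:390],(400,400),interpolation=cv2.INTER_CUBIC);b=cv2.resize(w[60:340,140:420],(400,400))
save("ins1",np.hstack([a,b]))
E
```

```text
t: 9.6
tcp_pos: [520.2, 172.3, 50.9]
eef_rot: [[0.138, 0.99, 0.001], [0.99, -0.138, 0.0], [0.001, 0.001, -1.0]]
contact_force: [0.2, -0.2, -1.4]
finger_gap: 64.6
grip_force: 15.0
tcp in rack [-19.9  -1.4  24.7] shift [26.9 -1.4  1.8] yaw 82.09 F rack [-0.2 -0.2 -1.4] gap 64.6
```

View pics/ins1.png

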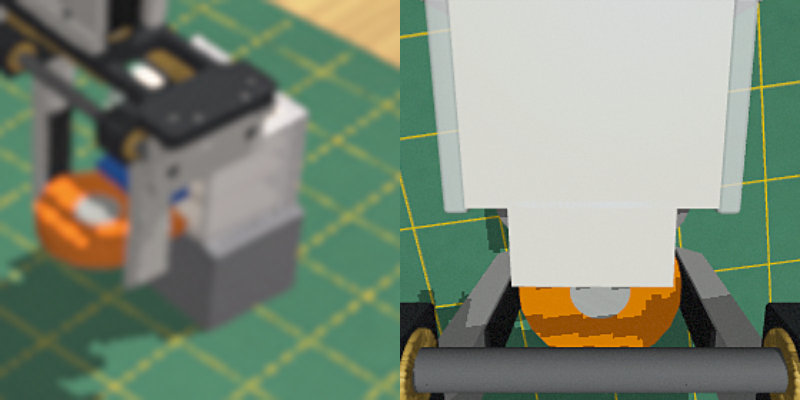

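The disc's front rim is already inside the bottom slot without any contact force. I correct by 1–2 mm and continue in.

```bash
python3 -m inch '[0,0,0,0,-0.001,0.0015,1, 0,0,0,0.005,0,0,1, 0,0,0,0.005,0,0,1, 0,0,0,0.005,0,0,1, 0,0,0,0,0,0,1]' && python3 rel.py 7 0 22
```

```text
t: 10.2
tcp_pos: [521.3, 187.3, 49.2]
eef_rot: [[0.138, 0.99, 0.0], [0.99, -0.138, 0.0], [0.0, 0.0, -1.0]]
contact_force: [1.6, -0.4, -0.8]
finger_gap: 64.5
grip_force: 15.0
tcp in rack [-4.9 -0.5 23. ] shift [11.9 -0.5  1. ] yaw 82.08 F rack [-0.2 -1.6 -0.8] gap 64.5
```

```bash
python3 -m inch '[0,0,0,0.005,0,0,1, 0,0,0,0.005,0,0,1, 0,0,0,0.002,0,0,1, 0,0,0,0,0,0.001,1, 0,0,0,0,0,0.0005,1, 0,0,0,0,0,0,1]' && python3 rel.py 7 0 22
```

```text
t: 10.8
tcp_pos: [522.8, 198.7, 48.0]
eef_rot: [[0.139, 0.99, 0.0], [0.99, -0.139, 0.001], [0.001, 0.0, -1.0]]
contact_force: [0.0, 2.4, 2.0]
finger_gap: 64.1
grip_force: 15.0
tcp in rack [ 6.6 -0.4 21.8] shift [ 0.4 -0.4 -0.2] yaw 82.03 F rack [2.3 0.3 2. ] gap 64.1
```

```bash
python3 -m inch '[0,0,0,0,0,0,-0.7, 0,0,0,0,0,0,-0.7, 0,0,0,0,0,0,-0.7, 0,0,0,0,0,0,-0.7, 0,0,0,0,0,0,-0.7, 0,0,0,0,0,0,-0.7]' && python3 rel.py -55 0 35 && python3 -m inch '[0,0,0,-0.01,0,0,-0.7, 0,0,0,-0.01,0,0,-0.7, 0,0,0,-0.02,0,0,-0.7, 0,0,0,-0.022,0,0,-0.7, 0,0,0,0,0,-0.01,1, 0,0,0,0,0,0,1, 0,0,0,0,0,0,1, 0,0,0,0,0,0,1, 0,0,0,0,0,0,1, 0,0,0,0,0,0,1, 0,0,0,0,0,0,1, 0,0,0,0,0,0,1]' && python3 rel.py -40 0 35 && python3 - <<'E'
from h import *
w=capture("wrist");im=capture("scene")
a=cv2.resize(im[95:195,290:390],(400,400),interpolation=cv2.INTER_CUBIC);b=cv2.resize(w[60:340,140:420],(400,400))
save("rel1",np.hstack([a,b]))
E
```

```text
t: 11.4
tcp_pos: [522.7, 198.4, 47.6]
eef_rot: [[0.138, 0.99, 0.0], [0.99, -0.138, 0.0], [0.0, 0.0, -1.0]]
contact_force: [-0.9, 0.7, -0.2]
finger_gap: 79.6
grip_force: 0.0
tcp in rack [ 6.3 -0.3 21.4] shift [-61.3  -0.4 -13.6] yaw 82.04 F rack [ 0.5  1.  -0.2] gap 79.6
t: 12.6
tcp_pos: [514.1, 137.2, 57.6]
eef_rot: [[0.138, 0.99, -0.0], [0.99, -0.138, 0.0], [0.0, -0.0, -1.0]]
contact_force: [0.4, 0.5, 0.3]
finger_gap: 19.1
grip_force: 0.0
tcp in rack [-55.5  -0.3  31.4] shift [15.5 -0.3 -3.6] yaw 82.06 F rack [ 0.6 -0.3  0.3] gap 19.1
```

View pics/rel1.png

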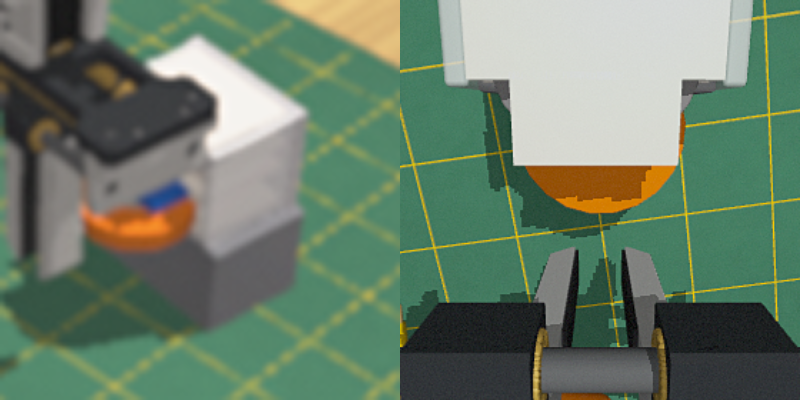

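The disc sits in the bottom slot with its rear rim sticking out. I finish closing the fingers, then push gently.

```bash
python3 -m inch '[0,0,0,0.005,0,0,1, 0,0,0,0.005,0,0,1, 0,0,0,0.004,0,0,1, 0,0,0,0.003,0,0,1, 0,0,0,0.003,0,0,1, 0,0,0,0.003,0,0,1, 0,0,0,0.003,0,0,1, 0,0,0,0.003,0,0,1, 0,0,0,0,0,0,1]' 10 && python3 rel.py -16 0 32
```

```text
t: 13.6
tcp_pos: [518.2, 166.2, 57.6]
eef_rot: [[0.138, 0.99, 0.0], [0.99, -0.138, 0.0], [0.0, 0.0, -1.0]]
contact_force: [0.0, 0.8, 0.7]
finger_gap: 0.7
grip_force: 0.0
tcp in rack [-26.2  -0.4  31.4] shift [10.2 -0.3 -0.6] yaw 82.06 F rack [0.8 0.1 0.7] gap 0.7
```

```bash
python3 -m inch '[0,0,0,0.0015,0,0,1, 0,0,0,0.0015,0,0,1, 0,0,0,0,0,0,1]' && python3 rel.py -16 0 32; python3 -m inch '[0,0,0,0.0015,0,0,1, 0,0,0,0,0,0,1]' && python3 rel.py -16 0 32
```

```text
t: 13.9
tcp_pos: [518.6, 168.9, 57.7]
eef_rot: [[0.138, 0.99, 0.0], [0.99, -0.138, 0.0], [0.0, 0.0, -1.0]]
contact_force: [0.7, -0.5, -1.6]
finger_gap: 0.4
grip_force: 0.0
tcp in rack [-23.5  -0.4  31.5] shift [ 7.5 -0.4 -0.5] yaw 82.04 F rack [-0.4 -0.8 -1.6] gap 0.4
t: 14.1
tcp_pos: [518.8, 170.3, 57.7]
eef_rot: [[0.138, 0.99, 0.0], [0.99, -0.138, 0.0], [0.0, 0.0, -1.0]]
contact_force: [-0.7, -0.6, -0.6]
finger_gap: 0.4
grip_force: 0.1
tcp in rack [-22.1  -0.4  31.5] shift [ 6.1 -0.3 -0.5] yaw 82.04 F rack [-0.7  0.6 -0.6] gap 0.4
```

```bash
python3 -m inch '[0,0,0,0.001,0,0,1, 0,0,0,0,0,0,1]' && python3 rel.py -16 0 32
```

```text
t: 14.3
tcp_pos: [518.9, 171.3, 57.7]
eef_rot: [[0.138, 0.99, 0.0], [0.99, -0.138, 0.0], [0.0, 0.0, -1.0]]
contact_force: [0.1, -0.3, -0.4]
finger_gap: 0.1
grip_force: 0.1
tcp in rack [-21.1  -0.3  31.5] shift [ 5.1 -0.3 -0.5] yaw 82.05 F rack [-0.3 -0.2 -0.4] gap 0.1
```

```bash
for i in 1; do python3 -m inch '[0,0,0,0.001,0,0,1, 0,0,0,0,0,0,1]' | grep force; python3 rel.py -16 0 32; done
```

```text
contact_force: [-0.3, 0.0, 0.1]
grip_force: 0.1
tcp in rack [-20.1  -0.3  31.4] shift [ 4.1 -0.3 -0.6] yaw 82.05 F rack [-0.   0.3  0.1] gap 0.5
```

```bash
python3 -m inch '[0,0,0,0.001,0,0,1, 0,0,0,0,0,0,1]' | grep force; python3 rel.py -16 0 32
```

```text
contact_force: [0.2, -0.5, -0.2]
grip_force: 0.1
tcp in rack [-19.1  -0.4  31.5] shift [ 3.1 -0.4 -0.5] yaw 82.04 F rack [-0.5 -0.3 -0.2] gap 0.5
```

```bash
python3 -m inch '[0,0,0,0.0007,0,0,1, 0,0,0,0,0,0,1]' | grep force; python3 rel.py -16 0 32
```

```text
contact_force: [0.4, -1.8, -0.3]
grip_force: 0.6
tcp in rack [-18.7  -0.3  31.5] shift [ 2.7 -0.3 -0.5] yaw 82.06 F rack [-1.7 -0.6 -0.3] gap 0.3
```

```bash
python3 -m inch '[0,0,0,0.0005,0,0,1, 0,0,0,0,0,0,1]' | grep force; python3 rel.py -16 0 32
```

```text
contact_force: [-0.9, -3.3, 0.0]
grip_force: 1.6
tcp in rack [-18.6  -0.3  31.5] shift [ 2.6 -0.3 -0.5] yaw 82.07 F rack [-3.3  0.4  0. ] gap 0.3
```

```bash
python3 -m inch '[0,0,0,0.0003,0,0,1, 0,0,0,0,0,0,1]' | grep force; python3 rel.py -16 0 32
```

```text
contact_force: [-1.3, -6.2, 0.8]
grip_force: 2.6
tcp in rack [-18.5  -0.3  31.5] shift [ 2.5 -0.3 -0.5] yaw 82.07 F rack [-6.3  0.5  0.8] gap 0.4
```

```bash
python3 -m inch '[0,0,0,0.0003,0,0,1, 0,0,0,0,0,0,1, 0,0,0,0,0,0,1]' | grep force; python3 rel.py -16 0 32
```

```text
contact_force: [-0.3, -6.1, 1.5]
grip_force: 3.0
tcp in rack [-18.5  -0.3  31.5] shift [ 2.5 -0.3 -0.6] yaw 82.08 F rack [-6.1 -0.6  1.5] gap 0.3
```

```bash
python3 -m inch '[0,0,0,0.0004,0,0,1, 0,0,0,0,0,0,1, 0,0,0,0,0,0,1]' | grep force; python3 -m inch '[0,0,0,-0.005,0,0,1, 0,0,0,-0.02,0,0,1, 0,0,0,-0.03,0,0,1, 0,0,0,-0.03,0,-0.03,-1, 0,0,0,-0.04,0.01,-0.04,-1, 0,0,0,-0.045,0.03,0,-1, 0,0,0,-0.045,0.03,0,-1, 0,0,0,-0.045,0.03,0,-1, 0,0,0,0,0,0,-1, 0,0,0,0,0,0,-1]' && python3 - <<'E'
from disc import *
s=state();R=np.array(s["eef_rot"]);print((R.T@(np.array([632,-216.5,130])-s["tcp_pos"])).round(1))
E
```

```text
contact_force: [-0.3, -7.2, 0.8]
grip_force: 3.4
t: 16.9
tcp_pos: [577.0, -79.8, 122.1]
eef_rot: [[0.141, 0.99, 0.0], [0.99, -0.141, 0.002], [0.002, -0.0, -1.0]]
contact_force: [-0.6, 0.1, 0.2]
finger_gap: 53.2
grip_force: 0.0
[-127.6   73.7   -8.2]
```

```bash
python3 -m inch '[0,0,0,-0.04,0.024,0,-1, 0,0,0,-0.04,0.025,0,-1, 0,0,0,-0.04,0.025,0,-1, 0,0,0,0,0,0,-1, 0,0,0,0,0,0,-1]' | grep -E "tcp|gap" && python3 - <<'E'
from disc import *
c=[o for o in disc("b",30) if 30<o[1]<36][0][0]
s=state();R=np.array(s["eef_rot"]);print((R.T@(np.array([*c,12])-s["tcp_pos"])).round(1), s["tcp_pos"],s["finger_gap"])
E
```

```text
tcp_pos: [633.0, -207.1, 121.9]
finger_gap: 92.0
b [ 633.6 -217.3] r 32.8 sd 0.18 (247, 187, 68, 66)
b [842.  -64.4] r 19.3 sd 5.76 (475, 0, 59, 32)
[-11.    2.7 110. ] [ 632.57931639 -206.30617068  122.04440544] 93.15767678605386
```

```bash
python3 -m inch '[0,0,0,-0.011,0.003,0,-1, 0,0,0,0,0,0.03,-1, 0,0,0,0,0,0.03,-1, 0,0,0,0,0,0.03,-1, 0,0,0,0,0,0.02,-1, 0,0,0,0,0,0,-1, 0,0,0,0,0,0,-1]' | grep -E "tcp|cont" && python3 -m inch '[0,0,0,0,0,0,1, 0,0,0,0,0,0,1, 0,0,0,0,0,0,1, 0,0,0,0,0,0,1, 0,0,0,0,0,0,1, 0,0,0,0,0,0,1, 0,0,0,0,0,0,1, 0,0,0,0,0,0,1]' 15 && python3 -m inch '[0,0,0,0,0,-0.01,1, 0,0,0,0,0,-0.03,1, 0,0,0,0,0,-0.04,1, 0,0,0,0,0,-0.04,1, 0,0,0,0,0,0,1, 0,0,0,0,0,0,1]' | grep -E "tcp|cont|gap" && python3 - <<'E'
from disc import *
s=state();print(s["tcp_pos"]);z=s["tcp_pos"][2]+12+6
disc("b",z)
from rel import rel; rel(-60,0,45)
E
```

```text
tcp_pos: [634.9, -219.4, 13.0]
contact_force: [0.4, -0.4, 0.4]
t: 18.95
tcp_pos: [634.9, -220.2, 13.2]
eef_rot: [[0.138, 0.99, 0.0], [0.99, -0.138, -0.0], [-0.0, 0.0, -1.0]]
contact_force: [-1.3, 0.1, 6.6]
finger_gap: 64.8
grip_force: 15.0
tcp_pos: [635.2, -220.3, 133.5]
contact_force: [0.2, -0.2, -1.1]
finger_gap: 64.3
[ 635.21973925 -220.28075315  133.49171467]
b [ 636.8 -217.2] r 32.5 sd 0.22 (226, 200, 109, 103)
tcp in rack [-392.3 -168.9  105.6] shift [ 332.4 -168.6   61. ] yaw 82.05 F rack [-0.4 -1.  -2. ] gap 64.2
```

The blue disc is held. Its centre is about +3 mm along tool x from the TCP, with the underside about 10.8 mm above the TCP. I go to the pre-insertion point.

```bash
python3 -m inch '[0,0,0,0.042,-0.021,0,1, 0,0,0,0.042,-0.021,0,1, 0,0,0,0.042,-0.021,0,1, 0,0,0,0.041,-0.021,0,1, 0,0,0,0.041,-0.021,0,1, 0,0,0,0.041,-0.021,0,1, 0,0,0,0.041,-0.021,0,1, 0,0,0,0.039,-0.021,0,1, 0,0,0,0,0,0.03,1, 0,0,0,0,0,0.029,1, 0,0,0,0,0,0,1, 0,0,0,0,0,0,1]' | grep -E "tcp|cont|gap" && python3 rel.py 4 0 47
```

```text
tcp_pos: [512.7, 128.8, 72.2]
contact_force: [0.4, -0.0, -0.4]
finger_gap: 64.0
tcp in rack [-64.   -0.1  46. ] shift [68.  -0.1 -1. ] yaw 82.04 F rack [ 0.  -0.4 -0.4] gap 64.0
```

```bash
python3 -m inch '[0,0,0,0.01,0,-0.0007,1, 0,0,0,0.008,0,0,1, 0,0,0,0.006,0,0,1, 0,0,0,0,0,0,1, 0,0,0,0,0,0,1]' | grep -E "cont|gap" && python3 rel.py 4 0 47; python3 - <<'E'
from h import *
im=capture("scene");w=capture("wrist")
a=cv2.resize(im[95:195,290:390],(400,400),interpolation=cv2.INTER_CUBIC);b=cv2.resize(w[60:340,140:420],(400,400))
save("ins2",np.hstack([a,b]))
E
```

```text
contact_force: [-0.1, -1.0, 0.1]
finger_gap: 64.4
tcp in rack [-39.4  -1.4  48.3] shift [43.4 -1.3  1.4] yaw 82.08 F rack [-1.  -0.   0.1] gap 64.4
```

View pics/ins2.png

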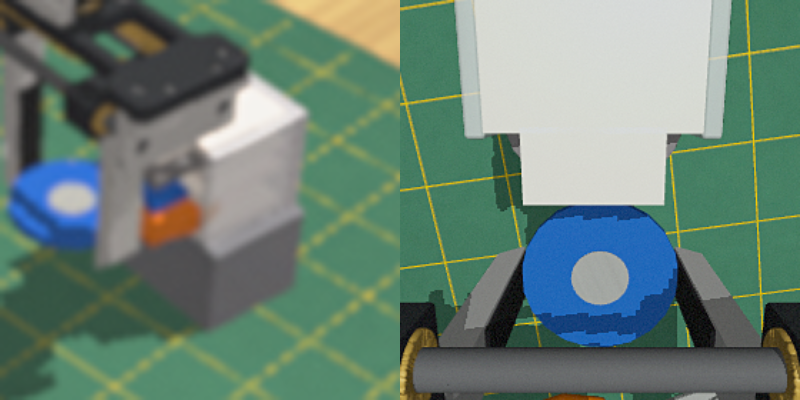

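The blue disc's rim is just at the shelf front (disc centre col 600, tongue middle 594), about 1.4 mm off sideways and 1.3 mm high. I correct both and enter.

```bash
python3 -m inch '[0,0,0,0,-0.0013,0.0013,1, 0,0,0,0,0,0,1, 0,0,0,0.005,0,0,1, 0,0,0,0.005,0,0,1, 0,0,0,0,0,0,1]' | grep -E "cont|gap" && python3 rel.py 4 0 47
```

```text
contact_force: [0.2, 0.6, -0.6]
finger_gap: 64.4
tcp in rack [-28.9  -0.1  46.7] shift [32.9 -0.1 -0.2] yaw 82.08 F rack [ 0.6 -0.1 -0.6] gap 64.4
```

```bash
python3 -m inch '[0,0,0,0.005,0,0,1, 0,0,0,0.005,0,0,1, 0,0,0,0,0,0,1]' | grep -E "cont|gap" && python3 rel.py 4 0 47
```

```text
contact_force: [-1.2, -0.4, -0.2]
finger_gap: 64.5
tcp in rack [-18.9  -0.1  46.7] shift [22.9 -0.  -0.3] yaw 82.08 F rack [-0.6  1.1 -0.2] gap 64.5
```

```bash
python3 -m inch '[0,0,0,0.005,0,0,1, 0,0,0,0.005,0,0,1, 0,0,0,0.005,0,0,1, 0,0,0,0,0,0,1]' | grep -E "cont|gap" && python3 rel.py 4 0 45
```

```text
contact_force: [0.4, -0.6, -0.9]
finger_gap: 64.4
tcp in rack [-3.9 -0.  46.7] shift [7.9 0.  1.7] yaw 82.08 F rack [-0.5 -0.5 -0.9] gap 64.4
```

```bash
python3 -m inch '[0,0,0,0.004,0,0,1, 0,0,0,0.004,0,0,1, 0,0,0,0,0,0.0007,1, 0,0,0,0,0,0,1]' | grep -E "cont|gap" && python3 rel.py 4 0 45
```

```text
contact_force: [0.2, 0.7, -1.3]
finger_gap: 64.2
tcp in rack [ 3.4  0.1 45.9] shift [0.6 0.1 0.9] yaw 82.06 F rack [ 0.7 -0.1 -1.3] gap 64.2
```

```bash
python3 -m inch '[0,0,0,0.001,0,0.0006,1, 0,0,0,0,0,0,1]' | grep -E "cont|gap" && python3 rel.py 4 0 45
```

```text
contact_force: [-1.0, -2.7, 3.7]
finger_gap: 64.4
tcp in rack [ 3.7  0.  45.9] shift [0.3 0.  0.9] yaw 82.06 F rack [-2.8  0.6  3.7] gap 64.4
```

```bash
python3 -m inch '[0,0,0,0,0,0.0005,1, 0,0,0,0,0,0,1]' | grep -E "cont|gap" && python3 rel.py 4 0 45
```

```text
contact_force: [-1.4, -2.8, 7.5]
finger_gap: 64.4
tcp in rack [ 3.7  0.  45.8] shift [0.3 0.  0.8] yaw 82.06 F rack [-2.9  1.   7.5] gap 64.4
```

```bash
python3 -m inch '[0,0,0,0,0,0,-0.7, 0,0,0,0,0,0,-0.7, 0,0,0,0,0,0,-0.7, 0,0,0,0,0,0,-0.7, 0,0,0,0,0,0,-0.7, 0,0,0,0,0,0,-0.7]' | grep -E "cont|gap" && python3 -m inch '[0,0,0,-0.01,0,0,-0.7, 0,0,0,-0.01,0,0,-0.7, 0,0,0,-0.02,0,0,-0.7, 0,0,0,-0.02,0,0,-0.7, 0,0,0,0,0,-0.007,1, 0,0,0,0,0,0,1, 0,0,0,0,0,0,1, 0,0,0,0,0,0,1, 0,0,0,0,0,0,1, 0,0,0,0,0,0,1, 0,0,0,0,0,0,1, 0,0,0,0,0,0,1]' 10 | grep -E "cont|gap" && python3 rel.py -40 0 52.7; python3 - <<'E'
from h import *
w=capture("wrist");im=capture("scene")
a=cv2.resize(im[95:195,290:390],(400,400),interpolation=cv2.INTER_CUBIC);b=cv2.resize(w[60:340,140:420],(400,400))
save("rel2",np.hstack([a,b]))
E
```

```text
contact_force: [-0.8, -0.3, -0.2]
finger_gap: 80.1
contact_force: [0.2, -0.7, 1.0]
finger_gap: 19.3
tcp in rack [-55.5   0.1  51.8] shift [15.5  0.1 -0.9] yaw 82.06 F rack [-0.7 -0.3  1. ] gap 19.3
```

View pics/rel2.png

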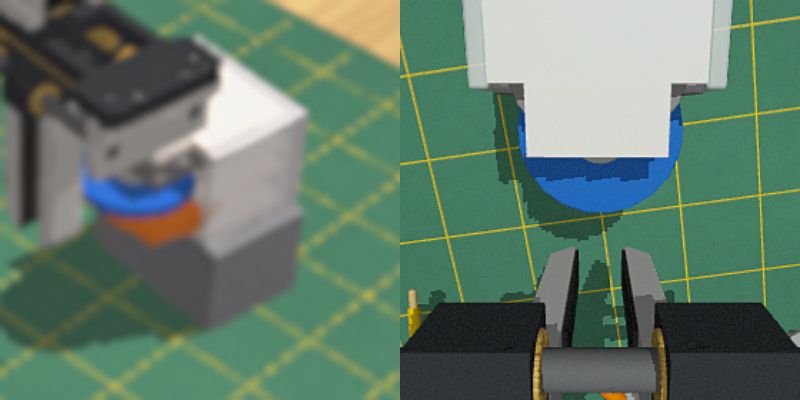

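The blue disc is resting flat in the middle slot. Now the push.

```bash
python3 -m inch '[0,0,0,0.005,0,-0.0007,1, 0,0,0,0.005,0,0,1, 0,0,0,0.004,0,0,1, 0,0,0,0.003,0,0,1, 0,0,0,0.003,0,0,1, 0,0,0,0.003,0,0,1, 0,0,0,0.003,0,0,1, 0,0,0,0.003,0,0,1, 0,0,0,0.002,0,0,1, 0,0,0,0,0,0,1]' | grep force && python3 rel.py -16 0 52.7
```

```text
contact_force: [-0.6, 0.3, -0.8]
grip_force: 0.0
tcp in rack [-24.3   0.1  52.6] shift [ 8.3  0.1 -0.1] yaw 82.06 F rack [ 0.2  0.7 -0.8] gap 0.5
```

```bash
python3 -m inch '[0,0,0,0.0015,0,0,1, 0,0,0,0.001,0,0,1, 0,0,0,0,0,0,1]' | grep force; python3 rel.py -16 0 52.7
```

```text
contact_force: [-0.9, 0.2, 0.5]
grip_force: 0.0
tcp in rack [-22.    0.1  52.6] shift [ 6.   0.1 -0.1] yaw 82.04 F rack [0.1 0.9 0.5] gap 0.1
```

```bash
python3 -m inch '[0,0,0,0.001,0,0,1, 0,0,0,0,0,0,1]' | grep force; python3 rel.py -16 0 52.7
```

```text
contact_force: [-0.4, 0.3, 0.6]
grip_force: 0.0
tcp in rack [-21.    0.   52.6] shift [ 5.   0.1 -0.1] yaw 82.05 F rack [0.3 0.5 0.6] gap 0.1
```

```bash
python3 -m inch '[0,0,0,0.001,0,0,1, 0,0,0,0,0,0,1]' | grep force; python3 rel.py -16 0 52.7
```

```text
contact_force: [0.8, -0.4, 0.4]
grip_force: 0.0
tcp in rack [-20.    0.1  52.6] shift [ 4.   0.1 -0.1] yaw 82.05 F rack [-0.3 -0.8  0.4] gap 0.5
```

```bash
python3 -m inch '[0,0,0,0.001,0,0,1, 0,0,0,0,0,0,1]' | grep force; python3 rel.py -16 0 52.7
```

```text
contact_force: [-1.3, 0.1, 0.4]
grip_force: 0.0
tcp in rack [-19.    0.1  52.6] shift [ 3.   0.1 -0.1] yaw 82.05 F rack [-0.1  1.3  0.4] gap 0.8
```

```bash
python3 -m inch '[0,0,0,0.0007,0,0,1, 0,0,0,0,0,0,1]' | grep force; python3 rel.py -16 0 52.7
```

```text
contact_force: [-0.2, 0.4, 0.4]
grip_force: 0.1
tcp in rack [-18.3   0.1  52.6] shift [ 2.3  0.1 -0.1] yaw 82.05 F rack [0.4 0.3 0.4] gap 0.3
```

```bash
python3 -m inch '[0,0,0,0.0007,0,0,1, 0,0,0,0,0,0,1]' | grep force; python3 rel.py -16 0 52.7
```

```text
contact_force: [0.3, -0.1, -1.2]
grip_force: 0.1
tcp in rack [-17.7   0.   52.6] shift [ 1.7  0.  -0.1] yaw 82.05 F rack [-0.  -0.4 -1.2] gap 0.3
```

```bash
python3 -m inch '[0,0,0,0.0007,0,0,1, 0,0,0,0,0,0,1]' | grep force; python3 rel.py -16 0 52.7
```

```text
contact_force: [-0.4, -1.2, 0.8]
grip_force: 0.1
tcp in rack [-16.9   0.1  52.6] shift [ 0.9  0.1 -0.1] yaw 82.05 F rack [-1.2  0.2  0.8] gap 0.5
```

```bash
python3 -m inch '[0,0,0,0.0006,0,0,1, 0,0,0,0,0,0,1]' | grep force; python3 rel.py -16 0 52.7
```

```text
contact_force: [-0.3, -0.5, -0.3]
grip_force: 0.1
tcp in rack [-16.4   0.1  52.6] shift [ 0.4  0.1 -0.1] yaw 82.05 F rack [-0.5  0.2 -0.3] gap 0.6
```

```bash
python3 -m inch '[0,0,0,0.0006,0,0,1, 0,0,0,0,0,0,1]' | grep force; python3 rel.py -16 0 52.7
```

```text
contact_force: [-0.8, -1.4, 1.3]
grip_force: 0.6
tcp in rack [-16.1   0.1  52.6] shift [ 0.1  0.1 -0.1] yaw 82.06 F rack [-1.5  0.6  1.3] gap 0.5
```

```bash
python3 -m inch '[0,0,0,0.0006,0,0,1, 0,0,0,0,0,0,1]' | grep force; python3 rel.py -16 0 52.7
```

```text
contact_force: [-0.1, -3.4, 0.9]
grip_force: 1.8
tcp in rack [-16.    0.1  52.6] shift [-0.   0.1 -0.1] yaw 82.07 F rack [-3.3 -0.3  0.9] gap 0.5
```

Contact with the stop, at a centre of about 25 mm. I press it up to about 7 N.

```bash
python3 -m inch '[0,0,0,0.0006,0,0,1, 0,0,0,0,0,0,1, 0,0,0,0,0,0,1]' | grep force; python3 rel.py -16 0 52.7
```

```text
contact_force: [-0.1, -4.8, 1.8]
grip_force: 2.7
tcp in rack [-15.8   0.1  52.6] shift [-0.2  0.1 -0.1] yaw 82.08 F rack [-4.7 -0.6  1.8] gap 0.6
```

```bash
python3 -m inch '[0,0,0,0.0004,0,0,1, 0,0,0,0,0,0,1, 0,0,0,0,0,0,1]' | grep force; python3 rel.py -16 0 52.7
```

```text
contact_force: [-0.7, -6.3, 1.4]
grip_force: 3.1
tcp in rack [-15.8   0.1  52.6] shift [-0.2  0.1 -0.1] yaw 82.09 F rack [-6.3 -0.2  1.4] gap 0.2
```

```bash
python3 -m inch '[0,0,0,0.0005,0,0,1, 0,0,0,0,0,0,1, 0,0,0,0,0,0,1]' | grep force; python3 -m inch '[0,0,0,-0.005,0,0,1, 0,0,0,-0.015,0,0,1, 0,0,0,-0.03,0,0,1, 0,0,0,-0.04,0,-0.03,1, 0,0,0,-0.04,0,-0.03,1, 0,0,0,-0.04,0,-0.03,1, 0,0,0,-0.02,0,0,1, 0,0,0,0,0,0,1]' | grep -E "t:|tcp|force"; python3 - <<'E'
from h import *
w=capture("wrist");im=capture("scene")
a=cv2.resize(im[95:195,290:390],(400,400),interpolation=cv2.INTER_CUBIC);b=cv2.resize(w[0:280,140:420],(400,400))
save("fin",np.hstack([a,b]))
E
```

```text
contact_force: [-0.8, -8.0, 1.2]
grip_force: 3.6
t: 30.1
tcp_pos: [493.5, -12.1, 169.9]
eef_rot: [[0.143, 0.99, 0.003], [0.99, -0.143, -0.0], [0.0, 0.003, -1.0]]
contact_force: [0.4, 0.1, 0.0]
grip_force: 0.0
```

View pics/fin.png

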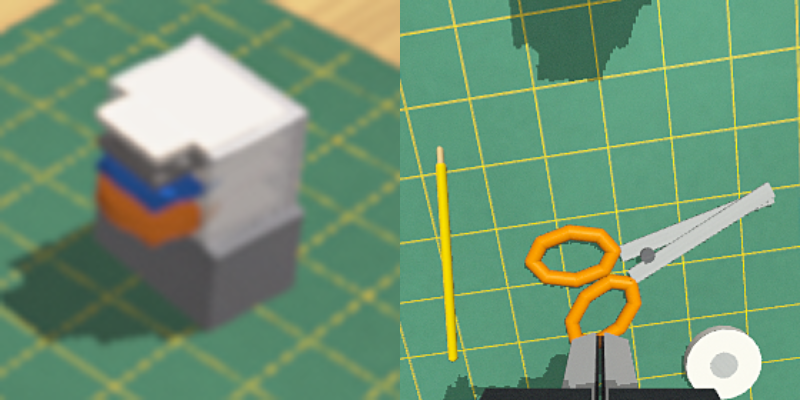

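Both discs are home and flat in their slots, the scissors are untouched, and the arm is clear.

```bash
python3 -c "
from cell import job_done
print(job_done())"
```

```text
the job is handed in; nothing more can be done
None
```

The orange disc is in the bottom slot and the blue disc in the middle slot, each pressed against its end stop at about 7–8 N; I handed the job in at about 30 s, but the hand-in gave no verdict back.

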